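# Close the red gas valve snug, then bleed the line

### The arm

A 6-joint arm with a two-finger parallel gripper is mounted at the origin on the work surface. World frame = base frame: x ahead of the robot, y to its left, z up, the work surface at z = 0. Lengths are in m, angles in rad, forces in N, time in s.
With the tool pointing down it reaches from about 0.375 to 0.825 m from the base axis. Payload 5.5 kg.
Tool frame: the origin (TCP) lies at the centre of the arm's flange, where the gripper is bolted on; the fingertips stand 173 mm ahead of it and the grasp point (between the pads) lies 155 mm ahead of it (manip.tip_reach is the distance from the TCP to the fingertips, in m); z points along the fingers, y is the direction in which the jaws open and shut (so a half turn about z gives the same grasp; the last joint's range is limited). The gripper opens to 85 mm and grips with 20 to 120 N. Pads are 22 mm wide; open, the fingers measure 114 mm over their backs; the gripper's body (76 mm by 85 mm) begins 54 mm behind the grasp point. The pads swing forward as they close: fully open they stand 13 mm farther back than shut.
Start: joints at [0, 0.314, -0.047, 1.21, 0, 1.571], TCP at [0.6, 0, 0.405] pointing down, gripper open.
Joint ranges: [-2.67, 2.67], [-0.69, 1.73], [-1.03, 1.25], [-2.08, 2.16], [-1.42, 1.45], [-3.14, 3.14]. Speed limits (rad/s): [2.39, 2.39, 3.01, 3.14, 3.14, 3.14].

### API

Orientations are given as [roll, pitch, yaw] about the fixed x, y, z axes, in that order (R = Rz(yaw) Ry(pitch) Rx(roll)).
In Python, from station import manip gives the robot as it stands. Calls block until the motion is done:
- manip.goto(position, orientation): joint-space move of the TCP to a pose.
- manip.movel(position, vel=0.15, rotation=None): straight line of the TCP; rotation=None keeps the orientation; vel is the mean speed in m/s.
- manip.movej(angles): joint-space move.
- manip.open_gripper() and manip.clamp(grip_force=None): open the fingers fully, or close them until they stop; grip_force is the grip in N (None keeps the last).
- manip.dwell(seconds).
- manip.inverse_kinematics(position, orientation): joint angles nearest the present ones, or None.
- manip.capture(name): name is "scene" or "side" or "wrist"; returns a dict with "img" (480x640x3 uint8, red, green, blue), "K" (3x3 intrinsics, pixels), "view" (4x4, takes a point from world to camera coordinates). Camera axes: x right, y down, z forward; pixel columns grow to the right and rows downward; lengths in m; the calibration is good to about 2 mm. A picture is of the moment at which its call begins. There is no depth.
A pose or a line that the arm cannot do raises manip.MotionError and nothing moves.
- manip.sign_off(): hands the job in, once; it reports no verdict.
Readings, each from a call of its own:
- manip.read_t(): time.
- manip.read_joints(): joint angles.
- manip.read_joint_vel(): joint speeds.
- manip.read_effort(): joint torques, N m.
- manip.read_position(): TCP position.
- manip.read_tool_rot(): TCP orientation.
- manip.read_contact_force(): force on the tool from outside, world axes, zero at the start.
- manip.read_wrist_torque(): the same for the moment, N m.
- manip.read_opening(): opening from 0.0 (shut) to 1.0 (fully open).
Only numpy, scipy, OpenCV 4.12 (cv2) and the standard library are available. Lean on these libraries where they do the work, as an engineer would, in place of code of your own. Each camera call takes 0.05 s, during which the arm holds its last target. There are 200 camera calls.

### The job

Shut off the gas line: turn the red valve handle clockwise until it is firmly on its seat, snug but not overtightened, and let go of it without touching the other three handles. Then bleed the line by pressing the green button fully down, gently, and holding it down for two seconds before letting go. Leave everything else on the bench where it is.

Things in the scene. Friction and masses are not known exactly. Their poses are not given: they have to be found in the camera images.
- manifold: gas manifold, fixed: aluminium bar 380 mm long (y) on a grey foot 100 x 400 mm; top face 50 mm above the table. Four valves stand on it in one row along its y axis, 68 mm apart (at y = -102, -34, +34, +102 mm); which colour stands where varies. A round pressure gauge, top 99 mm above the table, stands at its y = +168 mm. Origin: centre of the underside.
- valve: red valve handle: upright bar 42 x 14 mm, 36 mm tall, top 106 mm above the table, on a disc 44 mm wide (upper face at 72 mm). Origin on its axis, 64 mm above the table; x axis along the bar (either end), z up. Closes clockwise seen from above with 0.05 N m running friction; meets its seat after 0.65 to 1.3 rad. That angle is unmarked and must be felt.
- red_grip (a point): on the red handle's axis at grip height, 98 mm above the table, axes as the handle. Past first touch of the soft seat the handle still turns, while torque rises by 2.5 N m per rad. Snug: a rise of 0.15 N m or more (0.06 rad past touch), kept for half a second; over 0.65 N m (0.26 rad) ruins the seat, so stop near 0.35. Let go, it springs back to first touch and stays closed.
- stem_top (a point): top of the brass stem, 6 mm thick, in the middle of the red handle; it sinks 1 mm per rad of closing. In the manifold's frame its z is 107.0 mm when the valve is closed, higher when open.
- gland_top (a point): top of the brass gland ring, 32 mm wide, under the red handle; in the manifold's frame its z is 60.0 mm, and it lifts 2 mm per rad that the handle is turned past first touch of the seat.
- handle_blue: blue handle of a neighbouring valve, same shape and size as the red one; origin on its axis, 64 mm above the table, at the underside of its disc (grip height 34 mm above that), x axis along its grip bar. Must not be touched.
- handle_yellow: yellow handle of a neighbouring valve, same shape and size as the red one; origin on its axis, 64 mm above the table, at the underside of its disc (grip height 34 mm above that), x axis along its grip bar. Must not be touched.
- handle_grey: grey handle of a neighbouring valve, same shape and size as the red one; origin on its axis, 64 mm above the table, at the underside of its disc (grip height 34 mm above that), x axis along its grip bar. Must not be touched.
- bleed_top (a point): centre of the top of the green bleed push button, 30 mm wide, facing up, 62 mm above the table when released, on a cream box 80 x 80 x 40 mm that stands in front of the manifold, fixed.
- bleed_box: the cream box under the button; origin at the centre of its underside.
- bleed: the green button cap: travels straight down 6 mm against a spring, 5 N when fully down, then a hard stop; pushing it with over 30 N is too rough.
- amber_bottle: amber glass bottle, 60 mm wide, 140 mm tall; loose bystander, leave it in place.
- red_jar: white jar with red lid, 56 mm wide, 70 mm tall; loose bystander, leave it in place.
- beaker: glass beaker, 68 mm wide, 85 mm tall; loose bystander, leave it in place.
- screwdriver: orange screwdriver lying, 190 mm long; loose bystander, leave it in place.
- wrench: steel wrench lying, 170 mm long; loose bystander, leave it in place.
- blue_tray: blue tray 220 x 160 x 35 mm; loose bystander, leave it in place.
Not all that is in view belongs to the job. Leave any pink or turquoise look-alike of the bleed_box alone.

How it is judged:
On the way, in this order (a step that is already met when the one before it is completed fails the run):
1. the red valve is pressed snug on its seat, with at least 0.15 N m above running friction (z of gland_top in the frame of manifold above 0.06012 m), for 0.3 s.
2. the red handle is let go, with the valve closed (z of stem_top in the frame of manifold below 0.10715 m and z of gland_top in the frame of manifold below 0.06008 m and not (contact force between any of the arm, the fingers and valve above 0.1 N)), for 0.2 s.
3. the green button is held down for at least 1.5 s with the red valve closed (z of bleed_top in the frame of bleed_box below 0.0575 m and z of stem_top in the frame of manifold below 0.10715 m), for 1.5 s.
At the end, for the whole second after the job is handed in: the red valve stands closed, within 0.15 rad of first touch of its seat (stem top at 107.15 mm or lower in the manifold's frame) and no longer under load (gland top under 60.08 mm), the green button is up again (travel under 1.5 mm) (z of stem_top in the frame of manifold below 0.10715 m and z of gland_top in the frame of manifold below 0.06008 m and z of bleed_top in the frame of bleed_box above 0.0605 m).
It fails at once if the red valve is overtightened: more than 0.65 N m above running friction (z of gland_top in the frame of manifold above 0.06052 m).
It fails at once if a neighbouring handle is touched with more than 0.5 N (contact force between any of the arm, the fingers and handle_blue above 0.5 N or contact force between any of the arm, the fingers and handle_yellow above 0.5 N or contact force between any of the arm, the fingers and handle_grey above 0.5 N).
It fails at once if the green button is pushed with more than 30 N (contact force between any of the arm, the fingers and bleed above 30 N).
It fails at once if a bystander is moved by more than 20 mm (distance of any of amber_bottle, red_jar, beaker, screwdriver, wrench, blue_tray from where it was at the start of the episode above 0.02 m).
It also fails if it takes over 69 s, if anything falls off the work surface, if the arm or the gripper's body presses on something with over 40 N, if the wrist force passes 120 N, or if a joint passes its speed limit or range.

## Working session

There is one attempt and no reset: what is moved stays moved. The work goes in short steps, each a Python script; the robot and the scene stay as the last script left them, time stands still between calls to the robot, and variables do not carry over. Pictures are saved under pics/ and viewed, about 8 in all and at most 12, crops included, and the job is handed in when it is done.

```bash
ls; mkdir -p pics
python3 - <<'E'
from station import manip
import cv2,numpy as np,pickle
d={}
for n in("scene","side","wrist"):
    c=manip.capture(n);d[n]=c;cv2.imwrite(f"pics/{n}0.png",c["img"][:,:,::-1])
    print(n,np.round(c["K"],1).tolist(),np.round(np.linalg.inv(c["view"]),3).tolist())
pickle.dump(d,open("c0.pkl","wb"))
print(manip.read_t(),manip.read_tool_rot(),manip.tip_reach)
E
```

```text
pics
scene [[534.5, 0.0, 329.1], [0.0, 534.5, 240.1], [0.0, 0.0, 1.0]] [[-0.804, 0.441, -0.399, 0.912], [0.594, 0.581, -0.556, 0.634], [-0.013, -0.684, -0.729, 0.932], [0.0, 0.0, 0.0, 1.0]]
side [[606.8, 0.0, 309.7], [0.0, 606.8, 237.2], [0.0, 0.0, 1.0]] [[0.722, -0.53, 0.444, -0.099], [-0.691, -0.54, 0.48, -0.667], [-0.015, -0.654, -0.756, 1.103], [0.0, 0.0, 0.0, 1.0]]
wrist [[386.6, 0.0, 323.3], [0.0, 386.6, 238.6], [0.0, 0.0, 1.0]] [[1.0, 0.001, -0.002, 0.599], [0.0, -0.954, -0.299, 0.077], [-0.002, 0.299, -0.954, 0.374], [0.0, 0.0, 0.0, 1.0]]
0.15 [-3.14029985e+00 -1.16591794e-05  1.57078966e+00] 0.1734
```

View pics/scene0.png

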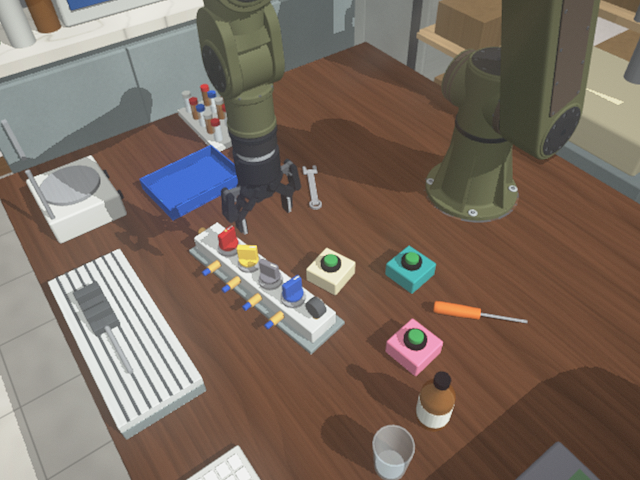

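View pics/wrist0.png

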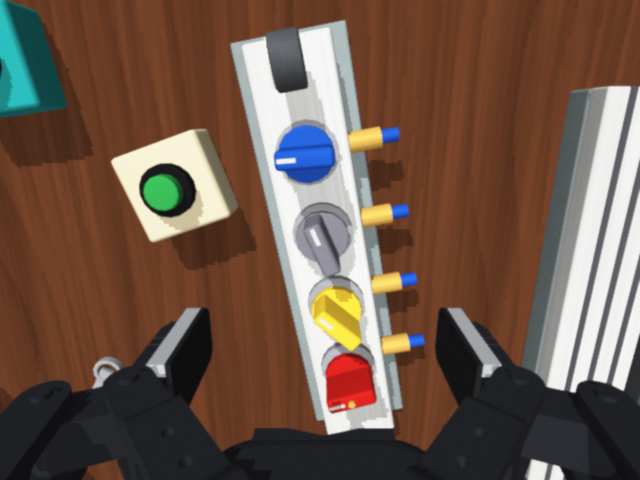

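Wrist view: red handle at (350,385), yellow at (337,318), grey at (322,237), blue at (305,155), cream box with its green button at (163,193). The scene view shows what could be mistaken for them. For red that is only the red vial caps at (205,88) in the rack and the jar lid. For green it is the cream box (330,262), which I choose, against turquoise (411,259) and pink (416,338). Next I take rough positions and get a closer look.

```bash
cat > h.py <<'E'
import numpy as np,cv2
from station import manip
def ray(c,uv,z):
    T=np.linalg.inv(c["view"]);d=T[:3,:3]@np.linalg.inv(c["K"])@[uv[0],uv[1],1]
    return T[:3,3]+d*(z-T[2,3])/d[2]
def mask(img,col):
    h=cv2.cvtColor(img,cv2.COLOR_RGB2HSV);H,S,V=[h[...,i].astype(int) for i in range(3)]
    m={"red":((H<6)|(H>174))&(S>170)&(V>60),"green":(H>45)&(H<75)&(S>120)&(V>50),
       "yellow":(H>20)&(H<32)&(S>170)&(V>80),"blue":(H>105)&(H<125)&(S>170)&(V>60)}[col]
    return m.astype(np.uint8)
def blobs(c,col,amin=60):
    n,l,s,ce=cv2.connectedComponentsWithStats(mask(c["img"],col))
    return sorted([(int(s[i,4]),ce[i].round(1).tolist()) for i in range(1,n) if s[i,4]>amin],reverse=True)[:5]
E
python3 - <<'E'
from h import *
import pickle
d=pickle.load(open("c0.pkl","rb"))
for n in d:
    for col,z in(("red",.09),("yellow",.09),("blue",.09),("green",.062)):
        print(n,col,[(a,p,ray(d[n],p,z)[:2].round(3).tolist()) for a,p in blobs(d[n],col)])
p=ray(d["wrist"],(350,385),.09);print(p)
q=[p[0],p[1]+.01,.36]
print(manip.inverse_kinematics(q,[-np.pi,0,np.pi/2]))
manip.goto(q,[-np.pi,0,np.pi/2])
c=manip.capture("wrist");pickle.dump(c,open("c1.pkl","wb"));cv2.imwrite("pics/w1.png",c["img"][:,:,::-1])
print(manip.read_position(),manip.read_t())
E
```

```text
scene red []
scene yellow []
scene blue [(1449, [191.4, 180.1], [0.599, -0.37])]
scene green [(137, [416.1, 335.0], [0.452, 0.271]), (115, [412.2, 257.5], [0.324, 0.121]), (87, [330.9, 258.8], [0.466, 0.018])]
side red [(608, [416.1, 397.3], [0.37, -0.431]), (303, [391.3, 243.4], [0.61, -0.161]), (193, [499.3, 433.0], [0.421, -0.573]), (147, [500.7, 474.6], [0.363, -0.616])]
side yellow [(348, [365.4, 229.5], [0.6, -0.094])]
side blue [(52182, [522.2, 101.2], [1.245, -0.075]), (8658, [483.1, 360.4], [0.516, -0.471]), (5466, [270.3, 31.9], [0.994, 0.675]), (293, [316.7, 204.6], [0.576, 0.037]), (209, [544.4, 470.6], [0.42, -0.662])]
side green [(143, [209.5, 255.4], [0.317, 0.111]), (139, [287.7, 245.9], [0.459, 0.01]), (112, [213.5, 192.8], [0.444, 0.261])]
wrist red [(2153, [349.2, 381.3], [0.621, -0.142])]
wrist yellow [(2021, [339.4, 314.4], [0.612, -0.077])]
wrist blue [(2370, [306.3, 153.5], [0.587, 0.052]), (208, [390.3, 134.5], [0.646, 0.065]), (177, [400.0, 210.7], [0.656, 0.01]), (155, [408.4, 278.7], [0.666, -0.046]), (149, [416.3, 340.0], [0.677, -0.101])]
wrist green [(1192, [162.3, 191.9], [0.467, 0.019])]
[ 0.62212754 -0.14620199  0.09      ]
[-0.21552887  0.4022023  -0.02375447  1.14483955  0.          1.35526746]
[ 0.62211563 -0.13611993  0.35999286] 0.8333
```

View pics/w1.png

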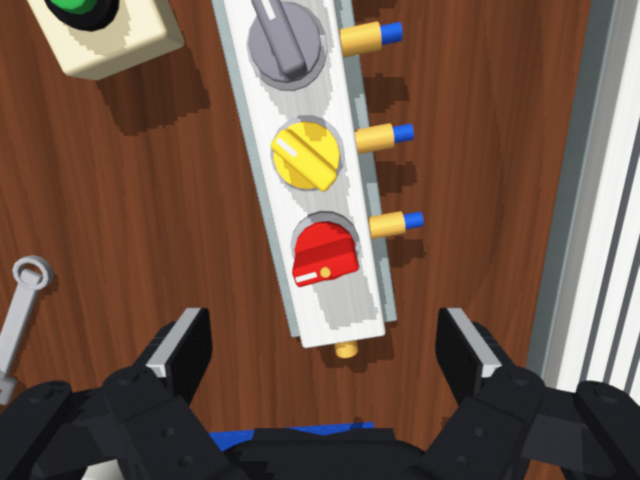

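View pics/side0.png

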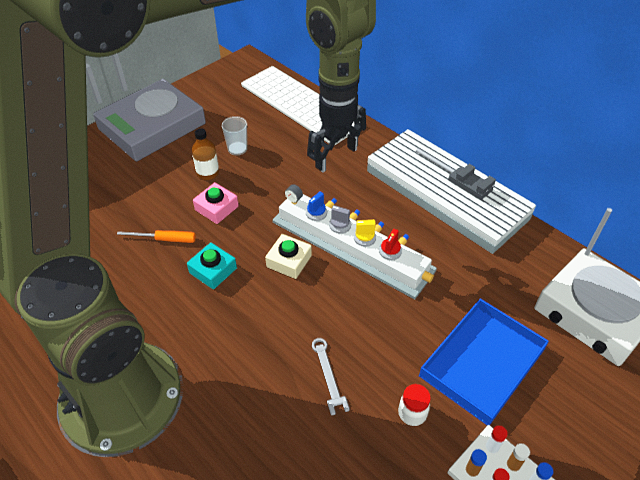

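w1 shows the red handle with its stem dot at (325,272), the white stripe at (305,277) and yellow next to it at (306,155). The side view (side0) confirms the order blue, grey, yellow, red, with red at (391,243) and the cream box at (288,250).

The red bar lies roughly across the row. Jaws opened along the row would hit yellow, so I plan two stages:
1. Grip the bar lengthwise, turn it 0.55 rad and release.
2. Regrip across the thickness, which is clear of yellow at that angle, and feel for the seat.

Now the exact bar yaw and axis.

Run:
```python
from h import *
import pickle
c=pickle.load(open("c1.pkl","rb"));img=c["img"]
cv2.imwrite("pics/crop1.png",cv2.resize(img[205:300,270:385],None,fx=6,fy=6,interpolation=cv2.INTER_CUBIC)[:,:,::-1])
h=cv2.cvtColor(img,cv2.COLOR_RGB2HSV)
sub=h[255:290,285:365]
# stem: yellowish
m=((h[...,0]>12)&(h[...,0]<30)&(h[...,1]>100)&(h[...,2]>120)).astype(np.uint8)
m[:262]=0;m[285:]=0;m[:,:312]=0;m[:,340:]=0
ys,xs=np.nonzero(m);s=(xs.mean(),ys.mean());print("stem px",s,len(xs),ray(c,s,.108))
# manifold line: valve disc positions not needed finely; row direction from foot/bar edge
print([img[y,325].tolist() for y in range(225,285,6)])
```

```text
stem px (np.float64(324.85333333333335), np.float64(271.74666666666667)) 75 [ 0.62218329 -0.15089973  0.108     ]
[[232, 40, 35], [231, 38, 34], [230, 37, 33], [214, 33, 30], [183, 27, 25], [186, 28, 25], [235, 41, 36], [223, 147, 69], [242, 204, 99], [182, 45, 41]]
```

View pics/crop1.png

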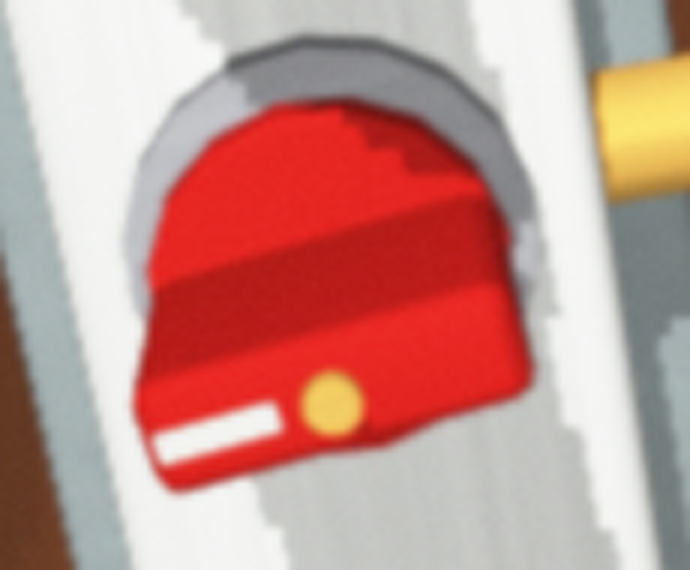

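Run:
```python
from h import *
import pickle,json
c=pickle.load(open("c1.pkl","rb"))
f=lambda u,v:ray(c,(270+u/6,205+v/6),.106)[:2]
a=[]
for p,q in(((150,383),(510,283)),((155,437),(275,403)),((165,465),(282,432))):
    d=f(*q)-f(*p);a.append(np.arctan2(d[1],d[0]))
print(np.degrees(a)); b=float(np.mean(a))
ax=[.6222,-.1509]
json.dump({"b":b,"ax":ax},open("s.json","w"))
yaw=b+np.pi/2
manip.goto([*ax,.32],[-np.pi,0,yaw])
manip.movel([*ax,.255],vel=.08)
print(manip.read_joints().round(3) if hasattr(manip.read_joints(),'round') else manip.read_joints())
print(manip.read_contact_force(),manip.read_wrist_torque())
manip.clamp(20)
print(manip.read_opening(),manip.read_contact_force(),manip.read_wrist_torque(),manip.read_position(),manip.read_t())
```

```text
[16.47829891 16.91123514 16.9085363 ]
[-0.238  0.479 -0.156  0.935  0.     1.04 ]
[ 0.3565995  -0.14561729  0.49219037] [ 0.04214359 -0.05739392  0.03758628]
0.4854689041404789 [-0.31705636 -0.29864764  3.05821305] [0.03364885 0.09933369 0.01716235] [ 0.62239331 -0.15093803  0.25551167] 2.6667
```

Run:
```python
from h import *
import json
s=json.load(open("s.json"));ax=s["ax"];yaw=s["b"]+np.pi/2
p=[*ax,.255]
for k in range(1,6):
    manip.goto(p,[-np.pi,0,yaw-.11*k])
    print(k,manip.read_wrist_torque().round(3),manip.read_contact_force().round(1),manip.read_tool_rot()[2]-yaw,round(manip.read_t(),2))
manip.open_gripper()
print(manip.read_contact_force().round(1))
manip.movel([*ax,.32],vel=.12)
manip.goto([ax[0],ax[1]+.03,.36],[-np.pi,0,np.pi/2])
c=manip.capture("wrist");cv2.imwrite("pics/w2.png",c["img"][120:320,220:440,::-1].repeat(3,0).repeat(3,1))
import pickle;pickle.dump(c,open("c2.pkl","wb"));print(manip.read_t())
```

```text
1 [ 0.065  0.143 -0.02 ] [-0.9  0.2  3.8] -0.10719574014478872 2.92
2 [ 0.122  0.104 -0.002] [0.1 1.  4.6] -0.2151756531284683 3.17
3 [0.138 0.046 0.081] [-0.4  0.4  4.7] -0.3250603665139036 3.42
4 [0.083 0.044 0.014] [-1.1  0.5  5.4] -0.4350850160898503 3.67
5 [0.074 0.034 0.02 ] [0.4 0.8 4.6] -0.5450816195324284 3.92
[ 0.6 -0.2 -0.6]
5.4833
```

View pics/w2.png

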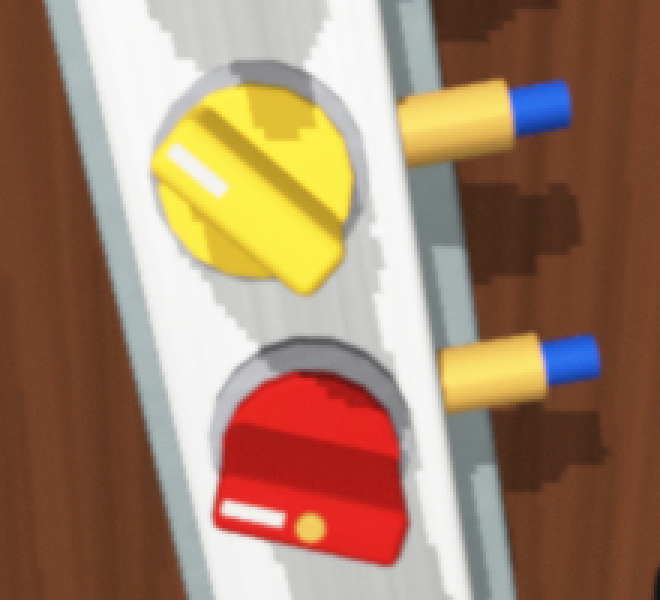

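w2 shows the red bar turned about 0.5 rad as intended, with its stem at (310,527) in the crop. Yellow's near end at (310,290) sits where a regrip across the thickness would open. I'll keep the lengthwise grip through to the seat instead, then rotate back to unload before opening. By geometry the fingers clear yellow all the way that way.

Run:
```python
from h import *
import json
s=json.load(open("s.json"));ax=s["ax"];yaw=s["b"]+np.pi/2
p=[*ax,.255]
def tz(n=8):
    v=[]
    for _ in range(n): manip.dwell(.02);v.append(manip.read_wrist_torque()[2])
    return float(np.mean(v)),float(np.std(v))
a=-.545
manip.goto([*ax,.32],[-np.pi,0,yaw+a]); manip.movel(p,vel=.08)
z0=tz()[0]; manip.clamp(100)
print("zero",z0,"clamped",tz(),manip.read_opening(),manip.read_contact_force().round(1))
step=.04
while a>-1.55:
    a-=step
    manip.goto(p,[-np.pi,0,yaw+a]); t,sd=tz(); r=manip.read_tool_rot()[2]-yaw
    print(f"{a:.3f} real {r:.3f} tz {t-z0:.3f} sd {sd:.3f} F {np.linalg.norm(manip.read_contact_force()):.1f} t {manip.read_t():.1f}")
    if t-z0>.12: step=.025
    if t-z0>.36: break
manip.dwell(.6); print("held",tz()[0]-z0,manip.read_t())
s["a"]=a;s["z0"]=z0;json.dump(s,open("s.json","w"))
```

```text
zero -0.00529686449006897 clamped (-0.00035756762188741986, 0.02572002688044957) 0.46732554367101037 [-1.   0.8  4.7]
-0.585 real -0.585 tz 0.034 sd 0.036 F 5.2 t 7.9
-0.625 real -0.625 tz 0.054 sd 0.038 F 5.7 t 8.3
-0.665 real -0.665 tz 0.041 sd 0.022 F 5.1 t 8.7
-0.705 real -0.705 tz 0.038 sd 0.020 F 5.4 t 9.1
-0.745 real -0.745 tz 0.039 sd 0.029 F 5.4 t 9.4
-0.785 real -0.785 tz 0.042 sd 0.024 F 6.3 t 9.8
-0.825 real -0.825 tz 0.058 sd 0.025 F 5.8 t 10.2
-0.865 real -0.865 tz 0.032 sd 0.035 F 5.2 t 10.6
-0.905 real -0.905 tz 0.051 sd 0.036 F 4.6 t 11.0
-0.945 real -0.945 tz 0.038 sd 0.030 F 5.8 t 11.4
-0.985 real -0.985 tz 0.032 sd 0.021 F 5.6 t 11.7
-1.025 real -1.025 tz 0.044 sd 0.028 F 5.3 t 12.1
-1.065 real -1.065 tz 0.048 sd 0.030 F 5.5 t 12.5
-1.105 real -1.105 tz 0.041 sd 0.017 F 4.3 t 12.9
-1.145 real -1.145 tz 0.043 sd 0.043 F 5.8 t 13.3
-1.185 real -1.185 tz 0.097 sd 0.025 F 4.8 t 13.7
-1.225 real -1.224 tz 0.193 sd 0.037 F 5.1 t 14.0
-1.250 real -1.249 tz 0.269 sd 0.041 F 4.3 t 14.4
-1.275 real -1.274 tz 0.310 sd 0.027 F 5.2 t 14.8
-1.300 real -1.299 tz 0.375 sd 0.026 F 4.8 t 15.2
held 0.36602092316650103 15.925
```

Torque rises by about 0.33 N m above friction, with first touch near -1.165 rad, and the load was held for over 0.7 s. Now I unload, release and look.

Run:
```python
from h import *
import json,pickle
s=json.load(open("s.json"));ax=s["ax"];yaw=s["b"]+np.pi/2
p=[*ax,.255]
manip.goto(p,[-np.pi,0,yaw-1.17]);manip.dwell(.1)
print("unloaded tz",np.mean([manip.read_wrist_torque()[2] for _ in range(3)])-s["z0"])
manip.open_gripper();print(manip.read_opening(),manip.read_contact_force().round(2),manip.read_wrist_torque().round(3))
manip.movel([*ax,.36],vel=.12)
manip.dwell(.2)
manip.goto([.52,-.06,.38],[-np.pi,0,np.pi/2])
c=manip.capture("wrist");pickle.dump(c,open("c3.pkl","wb"));cv2.imwrite("pics/w3.png",c["img"][:,:,::-1])
for a,q in blobs(c,"green"): print(a,q,ray(c,q,.062))
print(manip.read_t())
```

```text
unloaded tz 0.08884093101759864
0.9961757072514575 [ 0.08  0.47 -0.07] [-0.044 -0.014 -0.003]
1512 [247.2, 115.4] [0.46636213 0.01786193 0.062     ]
18.8167
```

View pics/w3.png

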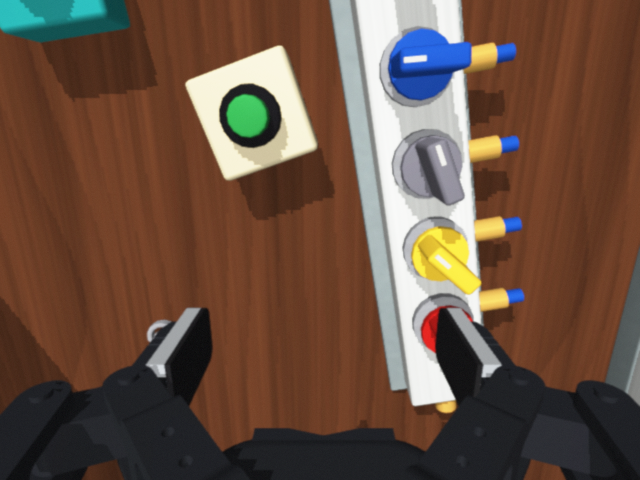

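w3: the red handle has been let go, at (445,330) and partly hidden by a finger. The cream box's green button is at (247,115), which puts it at (0.466, 0.018). Now I press it with closed fingers, in small force-watched steps.

Run:
```python
from h import *
import pickle
b=[.4664,.0179];R=[-np.pi,0,np.pi/2];L=manip.tip_reach
manip.clamp(20); 
manip.goto([*b,.062+L+.05],R)
manip.movel([*b,.062+L+.004],vel=.08)
fz=lambda:float(np.mean([(manip.dwell(.02),manip.read_contact_force()[2])[1] for _ in range(4)]))
f0=fz();z=.062+L+.004;print("f0",f0)
while z>.0545+L:
    z-=.0005; manip.movel([*b,z],vel=.02); f=fz()-f0
    print(f"{(z-L)*1e3:.1f}mm {f:.2f}",end="; ")
    if f>7.5: break
t=manip.read_t(); manip.dwell(2.2); print("\nhold",fz()-f0,manip.read_position(),manip.read_t()-t)
manip.movel([*b,.062+L+.05],vel=.06)
manip.goto([.60,-.09,.40],R); manip.open_gripper()
c=manip.capture("wrist");cv2.imwrite("pics/w4.png",c["img"][:,:,::-1]);pickle.dump(c,open("c4.pkl","wb"))
print(fz()-f0,manip.read_t())
```

```text
f0 -0.29409857017718805
65.5mm 0.40; 65.0mm 0.17; 64.5mm 0.48; 64.0mm 0.08; 63.5mm 0.15; 63.0mm -0.17; 62.5mm 0.52; 62.0mm 1.25; 61.5mm 1.96; 61.0mm 2.63; 60.5mm 2.18; 60.0mm 2.77; 59.5mm 2.99; 59.0mm 2.90; 58.5mm 3.64; 58.0mm 3.91; 57.5mm 4.03; 57.0mm 4.12; 56.5mm 4.77; 56.0mm 5.88; 55.5mm 10.38; 
hold 10.468374042294002 [0.4664583  0.01789651 0.22935851] 2.2667
0.32762655348981556 32.725
```

View pics/w4.png

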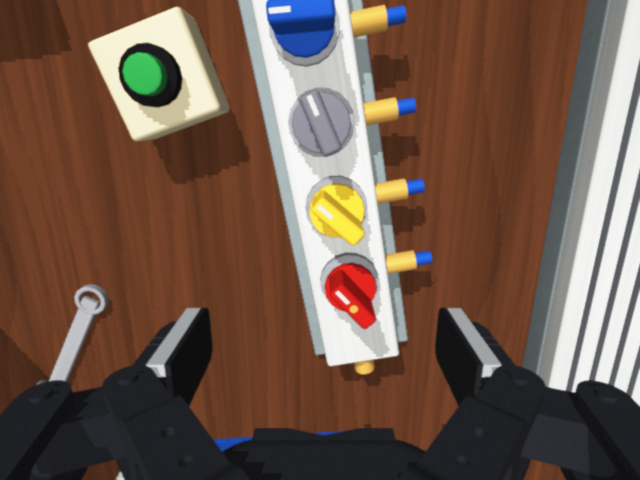

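w4: the red bar is at about -48° (stem at (353,309), stripe at (342,297)), which matches the expected closed angle. The button is up at (143,73), and the other handles are where they were.

```bash
python3 -c "
from station import manip
manip.sign_off()"
```

```text
the job is handed in; nothing more can be done
```

I closed the red valve snugly, let go of it, bled the line with the green button and handed the job in. The last readings were at about 33 s of the 69 s allowed.

- **Valve:** I gripped the red handle along its length and turned it clockwise. The first 0.55 rad was one grip, and the rest was a second grip in small steps while reading the wrist torque. Running friction read about 0.04 N m and first touch came near 1.165 rad. I stopped at about 0.33 N m above friction and held that for over 0.7 s.
- **Release:** I turned back to about first touch before opening the fingers. The torque there still read about 0.09 N m, a noisy mean of three readings, and it dropped to zero once the fingers were open.
- **Button:** I pressed the button on the cream box with closed fingers to its hard stop. The force was about 5 N on the spring and 10.5 N at the stop, held for 2.2 s, then released.
- **Last checks:** The final wrist picture shows the red bar at about -48°, against roughly -50° expected when closed. It also shows the button up and the other handles unmoved by eye. No reading I took suggested a touch on a neighbouring handle.
- **What changed or wasn't checked:** My first idea, regripping across the handle's thickness, was dropped because the open fingers would have hit the yellow handle. I did not measure the stem and gland heights directly. I did not re-photograph the bottle, beaker, jar and screwdriver at the end, but no path went near them.

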